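# Start the toaster on frozen bread

### The job

Start the toaster on the frozen bread that is already in it: with the fingertips press the green key all the way down, then the blue key, and then push the lever all the way down, each with a light touch. Leave the red and white keys unpressed, do not lift the bread or disturb the jar, mug and bowl, and finish with the hand clear of everything.

Things in the scene. Friction and masses are not known exactly. Their poses are not given: they have to be found in the camera images.
- lever_top (a point): centre of the top of the toaster lever's black paddle, 44 mm (outwards) x 50 mm (across) x 14 mm thick, sticking out of the middle of the toaster's control end; this point is 28 mm outside the end face, 4 mm below the toaster's flat top at the start, with free air below it
- lever (a joint): travel of the lever in m: 0 up (start) to 0.028 fully down, straight down; it slides under a steady push of about 4 N, lowers the bread, and stays where it is left
- toaster: brushed steel two-slot toaster, fixed to the worktop, 300 mm long (x) x 200 mm (y) x 170 mm high. Origin at the centre of its underside; its -x end is the control end with the lever, its z is up. On the top near that end is a black panel with a row of four round keys, 110 mm from the origin towards the control end and 42 mm apart across it; which colour sits where varies. The two bread slots lie behind the keys along x, 45 mm either side of the middle
- green_top (a point): centre of the top face of the green round key (on), 24 mm across; at the start it stands 9 mm above the toaster's flat top; moves with the key
- green_key (a joint): travel of the green key in m: 0 up (start) to 0.006 fully down, vertical; it gives way at about 2.5 N and stays down when pressed (fully down it still stands 3 mm proud)
- blue_top (a point): centre of the top face of the blue round key (frozen bread), 24 mm across; at the start it stands 9 mm above the toaster's flat top; moves with the key
- blue_key (a joint): travel of the blue key in m: 0 up (start) to 0.006 fully down, vertical; it gives way at about 2.5 N and stays down when pressed (fully down it still stands 3 mm proud)
- white_top (a point): centre of the top face of the white round key (one-sided toasting), 24 mm across; at the start it stands 9 mm above the toaster's flat top; moves with the key
- white_key (a joint): travel of the white key in m: 0 up (start) to 0.006 fully down, vertical; it gives way at about 2.5 N and stays down when pressed (fully down it still stands 3 mm proud)
- red_top (a point): centre of the top face of the red round key (cancel), 24 mm across; at the start it stands 9 mm above the toaster's flat top; moves with the key
- red_key (a joint): travel of the red key in m: 0 up (start) to 0.006 fully down, vertical; it gives way at about 2.5 N and stays down when pressed (fully down it still stands 3 mm proud)
- slice_a_center (a point): centre of a loose bread slice, 110 x 13 x 100 mm high, standing in one slot and sticking 35 mm out of the toaster's top at the start (up to 205 mm above the worktop); it sinks with the lever
- slice_b_center (a point): centre of a loose bread slice, 110 x 13 x 100 mm high, standing in one slot and sticking 35 mm out of the toaster's top at the start (up to 205 mm above the worktop); it sinks with the lever
- honey_center (a point): half-way up a loose amber honey jar, 68 mm across, 100 mm high, standing on the worktop
- mug_center (a point): half-way up a loose white mug, 80 mm across plus its handle, 90 mm high, standing on the worktop
- bowl_center (a point): half-way up a loose blue bowl, 110 mm across, 50 mm high, standing on the worktop
Not all that is in view belongs to the job. What is shaped like the part that bears slice_b_center but turquoise is not meant.

How it is judged:
By the outcome, as a careful person would: the job done as asked, in the order asked, and still so for the second after the job is handed in, with the robot touching nothing.
It also fails if it takes over 45 s, if anything falls off the work surface, if the arm or the gripper's body presses on something with over 40 N, if the wrist force passes 120 N, or if a joint passes its speed limit or range.

### The arm

A 6-joint arm with a two-finger parallel gripper is mounted at the origin on the work surface. World frame = base frame: x ahead of the robot, y to its left, z up, the work surface at z = 0. Lengths are in mm, angles in rad, forces in N, time in s.
With the tool pointing down it reaches from about 275 to 750 mm from the base axis. Payload 10.2 kg.
Tool frame: the origin (TCP) lies at the very end of the fingers, on their centre line; the grasp point (between the pads) lies 19 mm behind it; y points along the fingers, x is the direction in which the jaws open and shut, and the axes are right-handed (so a half turn about y gives the same grasp; the last joint's range is limited). The gripper opens to 85 mm and grips with 20 to 120 N. Pads are 22 mm wide; open, the fingers measure 114 mm over their backs; the gripper's body (76 mm by 85 mm) begins 54 mm behind the grasp point. The pads swing forward as they close: fully open they stand 13 mm farther back than shut.
Start: joints at [0.984, 0.313, 1.498, -0, 1.331, -0.223], TCP at [186.823, 490.641, 231.294] pointing down, gripper open.
Joint ranges: [-2.94, 2.94], [-0.97, 2.17], [0.19, 2.56], [-1.23, 4.37], [0.02, 3.11], [-2.88, 2.88]. Speed limits (rad/s): [2.39, 2.39, 3.01, 3.14, 3.14, 3.14].

### API

Orientations are given as a unit quaternion [w, x, y, z].
In Python, from rig import telemetry, imaging, ctrl gives the robot as it stands.
- The arm moves only by the shell command python3 -m handwheel 'ROWS' [FORCE]. ROWS is JSON, a list of rows, each an object with "delta_pos": the shift along the tool's x, y, z in cm, a list of three; "twist": the turn, a rotation vector about the tool's x, y, z in rad, a list of three; "jaw": the opening, from 0 (shut) to 1 (fully open). A call has exactly 10 rows; each row is the pose to reach, as a shift and turn from the pose commanded when the call began, along the tool's axes at that moment; what a row does not reach only later rows make up. A row lasts 1/12 s, in which the tool goes at most 41.7 mm and 7.16 degrees, less where a joint would pass 70% of its speed; a pose out of reach is approached as far as the arm can. A call with a gripper value outside its range is refused whole. The fingers move at their own pace and stop on an object; FORCE is the grip in N (left out, the last holds). Time passes only in rows, so rows that repeat a pose let the fingers close, or fill a call up. It gives the time, the measured TCP pose, the force and the opening at its end, in the units of the state.
- telemetry.sense(): the state, without advancing time (a new reading comes with each control period).
- imaging.capture(name): name is "scene" or "top"; returns a dict with "frame" (400x640x3 uint8, red, green, blue), "z_map" (400x640 float32, mm along the optical axis (not along the pixel's ray), 0 where there is no reading), "fx", "fy", "cx", "cy" (pixels), "D" ([k1, k2, p1, p2, k3] as OpenCV has them; the pictures are not rectified), "rvec" (rotation vector, rad) and "tvec" (3), from world to camera coordinates, as OpenCV has them. Camera axes: x right, y down, z forward; pixel columns grow to the right and rows downward; lengths in mm; the calibration is good to about 2 mm. A picture is of the moment at which its call begins.
- ctrl.finish_job(): hands the job in, once; it reports no verdict.
The state is a dict: "time_s": time; "joints": joint angles; "dq": joint speeds; "tau": joint torques, N m; "eef_pos": TCP position; "ee_rot": TCP orientation; "force": force on the tool from outside, world axes, zero at the start; "wrist_torque": the same for the moment, N m; "grip_width": opening from 0.0 (shut) to 1.0 (fully open).
Only numpy, scipy, OpenCV 4.12 (cv2) and the standard library are available. Lean on these libraries where they do the work, as an engineer would, in place of code of your own. Each camera call takes 0.05 s, during which the arm holds its last target.

## Working session

There is one attempt and no reset: what is moved stays moved. The work goes in short steps, Python scripts to look and compute and a shell command to move; the robot and the scene stay as the last step left them, time stands still between calls to the robot, and variables do not carry over. Pictures are saved under pics/ and viewed, and the job is handed in when it is done.

```bash
ls; mkdir -p pics; python3 - <<'E'
from rig import telemetry, imaging
import cv2,numpy as np,pickle
print(telemetry.sense())
for n in("scene","top"):
    d=imaging.capture(n); cv2.imwrite(f"pics/{n}0.png",d["frame"][:,:,::-1]); pickle.dump(d,open(f"{n}0.pkl","wb"))
    print(n,{k:v for k,v in d.items() if k not in("frame","z_map")})
E
```

```text
pics
{'time_s': 0.0, 'joints': array([ 9.83577690e-01,  3.13447889e-01,  1.49845839e+00,  1.50714850e-05,
        1.33099171e+00, -2.23386439e-01]), 'dq': array([-0.00101206, -0.00156324,  0.00028077, -0.00037661,  0.00076995,
        0.00053905]), 'tau': array([-6.50103220e-05, -4.12262750e+01, -2.59744799e+01, -2.10973376e-04,
        4.16509254e-03, -5.68233213e-05]), 'eef_pos': array([186.67770154, 490.40920731, 230.72813692]), 'ee_rot': array([-0.5820408 ,  0.58237363,  0.40086061, -0.40172159]), 'force': array([0.67107743, 0.43974038, 0.37310433]), 'wrist_torque': array([ 0.0003109 , -0.01353887, -0.0068119 ]), 'grip_width': 1.0021417583075252}
scene {'fx': 456.1724017637098, 'fy': 456.1724017637098, 'cx': 317.1369728663406, 'cy': 200.56938078407725, 'D': array([-0.03718766,  0.        ,  0.        ,  0.        ,  0.        ]), 'rvec': array([ 1.74021737,  1.97672202, -0.65672487]), 'tvec': array([  45.59806288, -311.25958385, 1561.71509477])}
top {'fx': 394.84030174912624, 'fy': 394.84030174912624, 'cx': 314.64333550152145, 'cy': 194.75731727680164, 'D': array([-0.05877875,  0.        ,  0.        ,  0.        ,  0.        ]), 'rvec': array([ 2.15183728, -2.20926111,  0.11185525]), 'tvec': array([  34.87304565,  528.96974826, 1269.28131422])}
```

View pics/scene0.png

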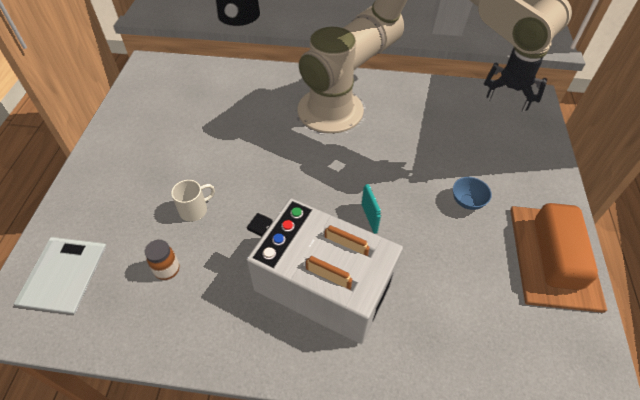

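View pics/top0.png

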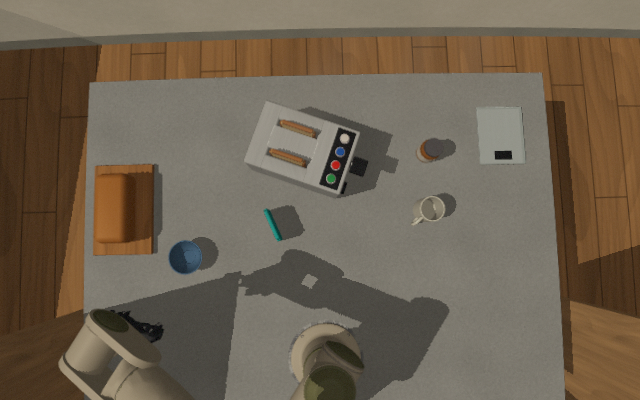

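Both views show the toaster with a key row. In scene the keys are green (297,213), red (288,226), blue (279,239) and white (269,254), with the lever at (260,224). In top they are white (345,139), blue (340,152), red (335,165) and green (331,178), with the lever at (359,167). The turquoise slab at scene (372,208) is the decoy. I'll take enlarged crops next.

```bash
python3 - <<'E'
import cv2
a=cv2.imread("pics/scene0.png")[190:290,235:345]; b=cv2.imread("pics/top0.png")[120:205,300:385]
cv2.imwrite("pics/c1.png",cv2.resize(a,None,fx=6,fy=6,interpolation=2)[:600,:]); cv2.imwrite("pics/c2.png",cv2.resize(b,None,fx=7,fy=7,interpolation=2))
E
```

```text
(no output)
```

View pics/c1.png

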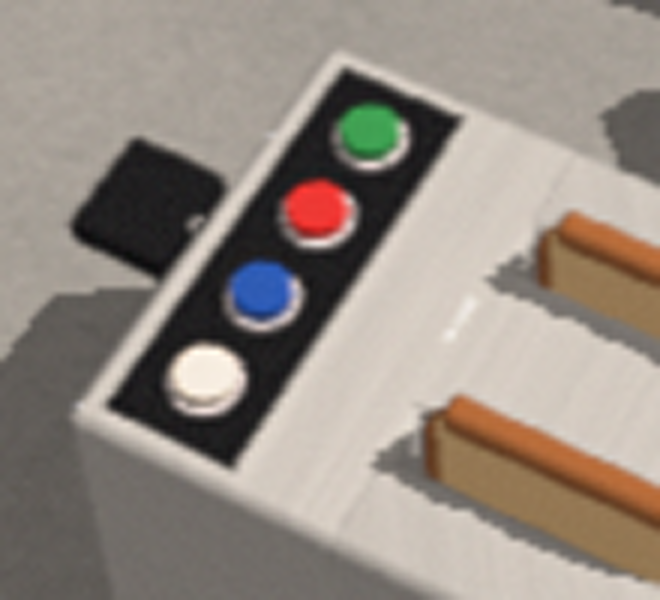

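View pics/c2.png

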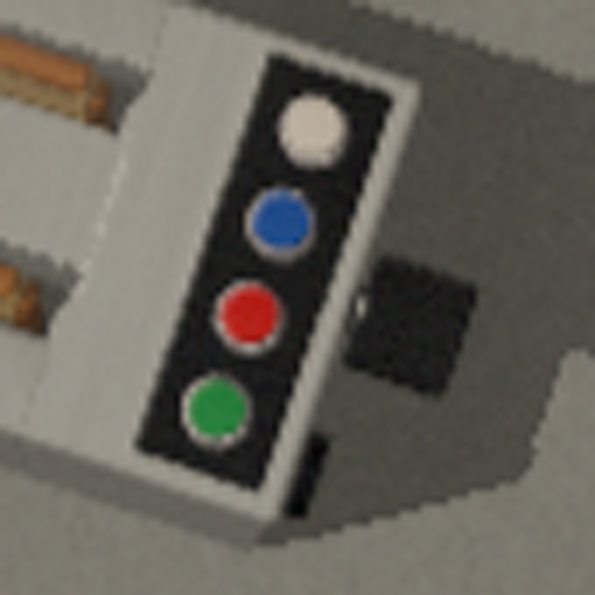

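Crop 1 (scene) shows the colours clearly: green (371,131), red (317,209), blue (263,290), white (207,372). Crop 2 (top) shows green (216,408), red (249,316), blue (282,222), white (315,130), with the lever paddle centred at (412,326). The small dark knob at (305,475) is off-centre on the end face, so it isn't the lever. The paddle sits mid-end and fits the description. Next I'll triangulate these.

```bash
cat > h.py <<'E'
import cv2,numpy as np,pickle
def load(n): return pickle.load(open(n,"rb"))
def und(d,p):
    K=np.array([[d["fx"],0,d["cx"]],[0,d["fy"],d["cy"]],[0,0,1]])
    return cv2.undistortPoints(np.array([[p]],float),K,d["D"])[0,0]
def P(d): return np.c_[cv2.Rodrigues(np.array(d["rvec"]))[0],d["tvec"]]
def tri(d1,p1,d2,p2):
    X=cv2.triangulatePoints(P(d1),P(d2),und(d1,p1).reshape(2,1),und(d2,p2).reshape(2,1)); X=(X[:3]/X[3]).ravel()
    return X
def atz(d,p,z):
    R=P(d)[:,:3];t=P(d)[:,3];r=R.T@np.r_[und(d,p),1];c=-R.T@t
    return c+r*(z-c[2])/r[2]
def depth(d,p):
    x,y=np.round(p).astype(int);z=float(np.median(d["z_map"][y-1:y+2,x-1:x+2]))
    return P(d)[:,:3].T@(np.r_[und(d,p),1]*z-P(d)[:,3])
def proj(d,X):
    K=np.array([[d["fx"],0,d["cx"]],[0,d["fy"],d["cy"]],[0,0,1]])
    return cv2.projectPoints(np.array([X],float),np.array(d["rvec"]),np.array(d["tvec"]),K,d["D"])[0].ravel()
E
python3 - <<'E'
from h import *
np.set_printoptions(precision=1,suppress=True)
s,t=load("scene0.pkl"),load("top0.pkl")
c1=lambda x,y:((x+.5)/6-.5+235,(y+.5)/6-.5+190); c2=lambda x,y:((x+.5)/7-.5+300,(y+.5)/7-.5+120)
k={"green":((371,131),(216,408)),"red":((317,209),(249,316)),"blue":((263,290),(282,222)),"white":((207,372),(315,130)),"lever_outcorner_nearblue":((75,218),(477,289)),"lev_out_green":((137,138),(441,395)),"lever_c":((150,203),(412,326))}
for n,(a,b) in k.items():
    a,b=c1(*a),c2(*b);print(n,tri(s,a,t,b),"depth s",depth(s,a),"t",depth(t,b))
for n,d,p in [("bowl",t,(185,257)),("mug",t,(431,209)),("jar",t,(429,151)),("turq",t,(272,225)),("slice",t,(296,128)),("slice",t,(288,157))]: print(n,depth(d,p))
from scipy.spatial.transform import Rotation as Ro
q=[-0.5820408 ,  0.58237363,  0.40086061, -0.40172159]
print(Ro.from_quat(q,scalar_first=True).as_matrix())
E
```

```text
green [563.9 -24.9 177.1] depth s [564.3 -25.5 177.7] t [563.8 -24.1 177.4]
red [602.4 -40.1 175.5] depth s [604.4 -40.5 178.5] t [601.8 -38.9 177.9]
blue [641.7 -54.7 175.5] depth s [644.3 -54.6 179.7] t [640.9 -53.9 179. ]
white [680.3 -69.4 176.1] depth s [684.1 -68.4 182.5] t [679.6 -69.  179.3]
lever_outcorner_nearblue [ 612.9 -135.9  166.5] depth s [ 611.  -136.6  163.5] t [ 641.4 -160.9    3.1]
lev_out_green [ 569.  -120.1  162.2] depth s [ 570.9 -119.8  165.1] t [ 590.7 -141.7    2. ]
lever_c [ 598.7 -109.   161.3] depth s [ 601.3 -108.3  165.2] t [ 598.  -108.2  165.6]
bowl [336.8 453.3   2.9]
mug [ 473.6 -366.6    4.8]
jar [ 651.6 -341.1   99.2]
turq [433.3 154.9  99.9]
slice [708.4  71.7 197.7]
slice [623.4  96.2 202.1]
[[ 0.4 -0.  -0.9]
 [ 0.9 -0.   0.4]
 [-0.  -1.   0. ]]
```

```bash
cat > go.py <<'E'
import sys,numpy as np
from rig import telemetry
from scipy.spatial.transform import Rotation as Ro
np.set_printoptions(precision=3,suppress=True)
s=telemetry.sense();R=Ro.from_quat(s["ee_rot"],scalar_first=True)
M=R.as_matrix();print("t",s["time_s"],"pos",s["eef_pos"],"xaxis",M[:,0],"yaxis",M[:,1],"F",s["force"],"jaw",s["grip_width"],"q",s["joints"])
if len(sys.argv)>3:
    T=np.array([float(a) for a in sys.argv[1:4]])
    x=np.array([0.934,-0.358,0]);x/=np.linalg.norm(x);y=np.array([0,0,-1.]);D=np.c_[x,y,np.cross(x,y)]
    print("delta cm",M.T@(T-s["eef_pos"])/10,"twist",(R.inv()*Ro.from_matrix(D)).as_rotvec())
    print("world x,y,z in tool",M[0],M[1],M[2])
E
python3 go.py 564 -25 270
```

```text
t 0.1 pos [186.688 490.441 230.786] xaxis [ 0.356  0.935 -0.001] yaxis [-0.001 -0.001 -1.   ] F [ 0.323  0.124 -0.576] jaw 0.9994326780806915 q [ 0.984  0.313  1.498 -0.     1.331 -0.223]
delta cm [-34.751  -3.896 -53.601] twist [ 0.001  1.573 -0.001]
world x,y,z in tool [ 0.356 -0.001 -0.935] [ 0.935 -0.001  0.356] [-0.001 -1.     0.   ]
```

```bash
python3 -m handwheel '[{"delta_pos":[0,-2,0],"twist":[0,0,0],"jaw":0},{"delta_pos":[-2,-4,-3],"twist":[0,0.1,0],"jaw":0},{"delta_pos":[-4,-5,-6],"twist":[0,0.2,0],"jaw":0},{"delta_pos":[-6,-5,-9],"twist":[0,0.3,0],"jaw":0},{"delta_pos":[-8,-5,-12],"twist":[0,0.4,0],"jaw":0},{"delta_pos":[-10,-5,-15],"twist":[0,0.5,0],"jaw":0},{"delta_pos":[-12,-5,-18],"twist":[0,0.6,0],"jaw":0},{"delta_pos":[-14,-5,-21],"twist":[0,0.7,0],"jaw":0},{"delta_pos":[-16,-5,-24],"twist":[0,0.8,0],"jaw":0},{"delta_pos":[-17,-5,-26],"twist":[0,0.85,0],"jaw":0}]' 20; python3 go.py 564 -25 270
```

```text
time_s: 0.93
eef_pos: [370.4, 236.7, 281.1]
ee_rot: [-0.696, 0.697, 0.123, -0.123]
force: [0.2, 0.4, -0.1]
grip_width: 0.003
t 0.9333 pos [370.389 236.716 281.145] xaxis [ 0.939  0.343 -0.   ] yaxis [-0.    -0.001 -1.   ] F [ 0.243  0.361 -0.061] jaw 0.002557000440606756 q [ 0.301  0.086  1.645 -0.001  1.41  -0.049]
delta cm [  9.209   1.128 -31.224] twist [ 0.001  0.716 -0.   ]
world x,y,z in tool [ 0.939 -0.    -0.343] [ 0.343 -0.001  0.939] [-0.    -1.    -0.001]
```

```bash
python3 -m handwheel '[{"delta_pos":[1,0,-3.2],"twist":[0,0.08,0],"jaw":0},{"delta_pos":[2,0,-6.4],"twist":[0,0.16,0],"jaw":0},{"delta_pos":[3,0,-9.6],"twist":[0,0.24,0],"jaw":0},{"delta_pos":[4,0,-12.8],"twist":[0,0.32,0],"jaw":0},{"delta_pos":[5,0,-16],"twist":[0,0.4,0],"jaw":0},{"delta_pos":[6,0,-20],"twist":[0,0.5,0],"jaw":0},{"delta_pos":[7,0,-24],"twist":[0,0.6,0],"jaw":0},{"delta_pos":[8.2,0,-27.5],"twist":[0,0.7,0],"jaw":0},{"delta_pos":[9.2,1,-31.2],"twist":[0,0.716,0],"jaw":0},{"delta_pos":[9.2,1,-31.2],"twist":[0,0.716,0],"jaw":0}]'; python3 go.py 564 -25 187
python3 - <<'E'
from rig import imaging
import cv2,pickle
for n in("scene","top"):
    d=imaging.capture(n); pickle.dump(d,open(f"{n}1.pkl","wb"))
    f=d["frame"][:,:,::-1]; f=f[130:290,200:420] if n=="scene" else f[80:240,240:460]
    cv2.imwrite(f"pics/{n}1.png",cv2.resize(f,None,fx=3.5,fy=3.5,interpolation=2))
E
```

```text
time_s: 1.77
eef_pos: [566.3, -25.9, 268.1]
ee_rot: [-0.695, 0.696, -0.13, 0.127]
force: [0.2, -0.1, -0.6]
grip_width: 0.0
t 1.7667 pos [566.303 -25.92  268.089] xaxis [ 0.934 -0.357 -0.003] yaxis [-0.004 -0.    -1.   ] F [ 0.2   -0.086 -0.592] jaw 1.7877206176818018e-05 q [-0.252  0.386  1.3   -0.001  1.459  0.113]
delta cm [-0.222  8.11   0.017] twist [ 0.002  0.001 -0.003]
world x,y,z in tool [ 0.934 -0.004  0.357] [-0.357 -0.     0.934] [-0.003 -1.    -0.002]
```

View pics/scene1.png

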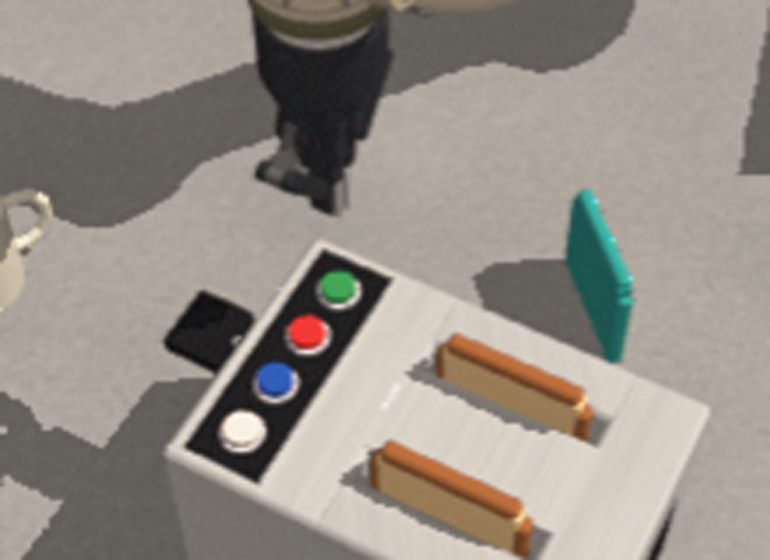

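View pics/top1.png

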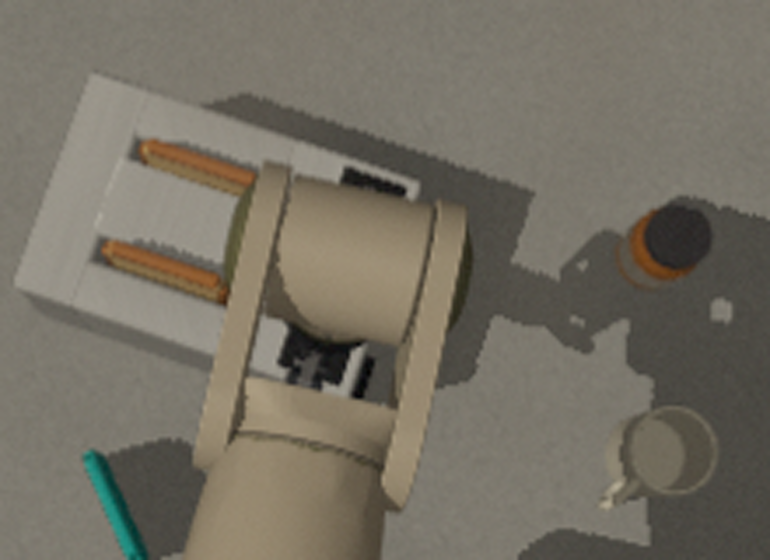

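Scene1 shows the closed fingertips at (330,210), above and behind the green key (340,287). Top1 shows the wrist over the keys, with nothing else near it. Next I descend to just above green.

```bash
python3 -c "
from h import *
p=proj(load('scene1.pkl'),[566.3,-25.9,268.1]);print((p-[200,130])*3.5)"
python3 -m handwheel '[{"delta_pos":[-0.2,2,0],"twist":[0,0,0],"jaw":0},{"delta_pos":[-0.2,4,0],"twist":[0,0,0],"jaw":0},{"delta_pos":[-0.2,6,0],"twist":[0,0,0],"jaw":0},{"delta_pos":[-0.2,7,0],"twist":[0,0,0],"jaw":0},{"delta_pos":[-0.2,7.8,0],"twist":[0,0,0],"jaw":0},{"delta_pos":[-0.2,8.2,0],"twist":[0,0,0],"jaw":0},{"delta_pos":[-0.2,8.2,0],"twist":[0,0,0],"jaw":0},{"delta_pos":[-0.2,8.2,0],"twist":[0,0,0],"jaw":0},{"delta_pos":[-0.2,8.2,0],"twist":[0,0,0],"jaw":0},{"delta_pos":[-0.2,8.2,0],"twist":[0,0,0],"jaw":0}]'; python3 go.py 564 -25 178
python3 - <<'E'
from rig import imaging
import cv2,pickle
for n in("scene",):
    d=imaging.capture(n); pickle.dump(d,open(f"{n}2.pkl","wb"))
    f=d["frame"][:,:,::-1]; f=f[150:270,220:370]
    cv2.imwrite(f"pics/{n}2.png",cv2.resize(f,None,fx=5,fy=5,interpolation=2))
E
```

```text
[332.04738404 204.1447441 ]
time_s: 2.7
eef_pos: [563.0, -20.3, 190.1]
ee_rot: [-0.696, 0.696, -0.126, 0.127]
force: [0.9, -0.1, -0.1]
grip_width: -0.001
t 2.7 pos [562.958 -20.273 190.064] xaxis [ 0.936 -0.351  0.001] yaxis [ 0.001 -0.    -1.   ] F [ 0.926 -0.139 -0.098] jaw -0.0012465478027553583 q [-0.244  0.429  1.442 -0.     1.269  0.115]
delta cm [ 0.262  1.207 -0.406] twist [-0.     0.007  0.001]
world x,y,z in tool [0.936 0.001 0.351] [-0.351 -0.     0.936] [ 0.001 -1.     0.   ]
```

View pics/scene2.png

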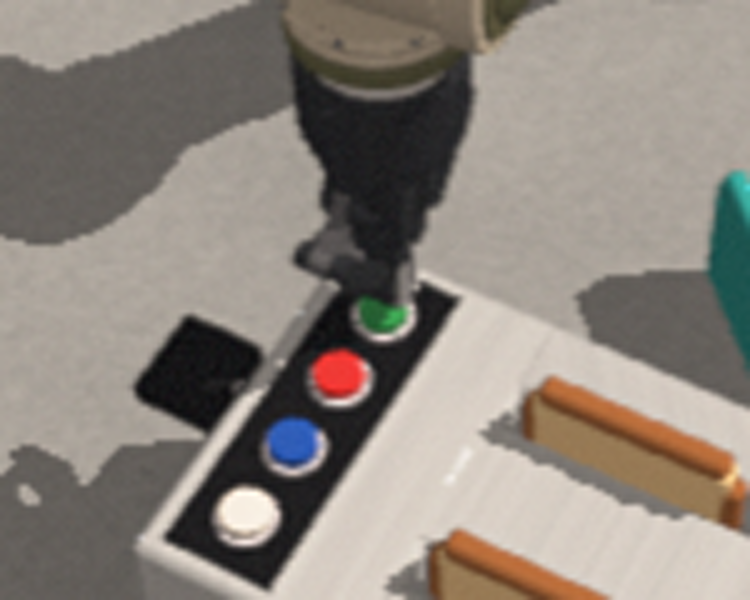

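The scene crop shows the tip just above the green key, at about (385,300) against the key at (385,315). It sits about 5 mm towards the bread side. I'll centre it and step down.

```bash
python3 -m handwheel '[{"delta_pos":[0.25,0,-0.4],"twist":[0,0,0],"jaw":0},{"delta_pos":[0.25,0.2,-0.4],"twist":[0,0,0],"jaw":0},{"delta_pos":[0.25,0.4,-0.4],"twist":[0,0,0],"jaw":0},{"delta_pos":[0.25,0.6,-0.4],"twist":[0,0,0],"jaw":0},{"delta_pos":[0.25,0.8,-0.4],"twist":[0,0,0],"jaw":0},{"delta_pos":[0.25,0.9,-0.4],"twist":[0,0,0],"jaw":0},{"delta_pos":[0.25,1.0,-0.4],"twist":[0,0,0],"jaw":0},{"delta_pos":[0.25,1.0,-0.4],"twist":[0,0,0],"jaw":0},{"delta_pos":[0.25,1.0,-0.4],"twist":[0,0,0],"jaw":0},{"delta_pos":[0.25,1.0,-0.4],"twist":[0,0,0],"jaw":0}]'; python3 go.py 564 -25 172
```

```text
time_s: 3.58
eef_pos: [563.6, -24.8, 179.4]
ee_rot: [-0.696, 0.696, -0.126, 0.126]
force: [-0.0, 0.2, 0.2]
grip_width: 0.004
t 3.5833 pos [563.649 -24.839 179.39 ] xaxis [ 0.936 -0.351  0.   ] yaxis [ 0. -0. -1.] F [-0.011  0.163  0.174] jaw 0.004134204271327641 q [-0.252  0.442  1.453 -0.     1.247  0.107]
delta cm [ 0.038  0.739 -0.003] twist [-0.     0.007  0.   ]
world x,y,z in tool [0.936 0.    0.351] [-0.351 -0.     0.936] [ 0. -1.  0.]
```

```bash
python3 -m handwheel '[{"delta_pos":[0,0.05,0],"twist":[0,0,0],"jaw":0},{"delta_pos":[0,0.1,0],"twist":[0,0,0],"jaw":0},{"delta_pos":[0,0.15,0],"twist":[0,0,0],"jaw":0},{"delta_pos":[0,0.2,0],"twist":[0,0,0],"jaw":0},{"delta_pos":[0,0.25,0],"twist":[0,0,0],"jaw":0},{"delta_pos":[0,0.3,0],"twist":[0,0,0],"jaw":0},{"delta_pos":[0,0.35,0],"twist":[0,0,0],"jaw":0},{"delta_pos":[0,0.4,0],"twist":[0,0,0],"jaw":0},{"delta_pos":[0,0.4,0],"twist":[0,0,0],"jaw":0},{"delta_pos":[0,0.4,0],"twist":[0,0,0],"jaw":0}]'; python3 go.py
```

```text
time_s: 4.42
eef_pos: [563.7, -24.8, 175.2]
ee_rot: [0.696, -0.696, 0.126, -0.126]
force: [0.9, -0.3, 1.4]
grip_width: 0.0
t 4.4167 pos [563.679 -24.833 175.213] xaxis [ 0.936 -0.351  0.   ] yaxis [ 0.  0. -1.] F [ 0.87  -0.287  1.4  ] jaw 0.00015147352837714562 q [-0.252  0.446  1.458  0.     1.238  0.107]
```

```bash
python3 -m handwheel '[{"delta_pos":[0,0.04,0],"twist":[0,0,0],"jaw":0},{"delta_pos":[0,0.08,0],"twist":[0,0,0],"jaw":0},{"delta_pos":[0,0.12,0],"twist":[0,0,0],"jaw":0},{"delta_pos":[0,0.15,0],"twist":[0,0,0],"jaw":0},{"delta_pos":[0,0.15,0],"twist":[0,0,0],"jaw":0},{"delta_pos":[0,0.15,0],"twist":[0,0,0],"jaw":0},{"delta_pos":[0,0.15,0],"twist":[0,0,0],"jaw":0},{"delta_pos":[0,0.15,0],"twist":[0,0,0],"jaw":0},{"delta_pos":[0,0.15,0],"twist":[0,0,0],"jaw":0},{"delta_pos":[0,0.15,0],"twist":[0,0,0],"jaw":0}]'; python3 go.py
```

```text
time_s: 5.25
eef_pos: [563.6, -24.9, 173.8]
ee_rot: [-0.696, 0.696, -0.126, 0.126]
force: [0.9, 0.8, 1.9]
grip_width: 0.0
t 5.25 pos [563.61  -24.881 173.762] xaxis [ 0.936 -0.351 -0.   ] yaxis [-0. -0. -1.] F [0.908 0.751 1.909] jaw 0.0002741817244060444 q [-0.252  0.447  1.46  -0.     1.234  0.107]
```

```bash
python3 -m handwheel '[{"delta_pos":[0,0.03,0],"twist":[0,0,0],"jaw":0},{"delta_pos":[0,0.06,0],"twist":[0,0,0],"jaw":0},{"delta_pos":[0,0.08,0],"twist":[0,0,0],"jaw":0},{"delta_pos":[0,0.1,0],"twist":[0,0,0],"jaw":0},{"delta_pos":[0,0.1,0],"twist":[0,0,0],"jaw":0},{"delta_pos":[0,0.1,0],"twist":[0,0,0],"jaw":0},{"delta_pos":[0,0.1,0],"twist":[0,0,0],"jaw":0},{"delta_pos":[0,0.1,0],"twist":[0,0,0],"jaw":0},{"delta_pos":[0,0.1,0],"twist":[0,0,0],"jaw":0},{"delta_pos":[0,0.1,0],"twist":[0,0,0],"jaw":0}]'; python3 go.py
```

```text
time_s: 6.08
eef_pos: [563.6, -24.9, 173.1]
ee_rot: [-0.696, 0.696, -0.126, 0.126]
force: [-1.2, 0.8, 5.4]
grip_width: -0.005
t 6.0833 pos [563.639 -24.882 173.063] xaxis [ 0.936 -0.351  0.   ] yaxis [ 0. -0. -1.] F [-1.213  0.811  5.411] jaw -0.004981198420867603 q [-0.252  0.448  1.461 -0.     1.233  0.107]
```

```bash
python3 -m handwheel '[{"delta_pos":[0,0.01,0],"twist":[0,0,0],"jaw":0},{"delta_pos":[0,0.02,0],"twist":[0,0,0],"jaw":0},{"delta_pos":[0,0.03,0],"twist":[0,0,0],"jaw":0},{"delta_pos":[0,0.04,0],"twist":[0,0,0],"jaw":0},{"delta_pos":[0,0.05,0],"twist":[0,0,0],"jaw":0},{"delta_pos":[0,0.05,0],"twist":[0,0,0],"jaw":0},{"delta_pos":[0,0.05,0],"twist":[0,0,0],"jaw":0},{"delta_pos":[0,0.05,0],"twist":[0,0,0],"jaw":0},{"delta_pos":[0,0.05,0],"twist":[0,0,0],"jaw":0},{"delta_pos":[0,0.05,0],"twist":[0,0,0],"jaw":0}]'; python3 go.py 641.5 -54.5 195
```

```text
time_s: 6.92
eef_pos: [563.6, -24.9, 173.0]
ee_rot: [-0.696, 0.696, -0.126, 0.126]
force: [-1.5, 1.3, 9.1]
grip_width: 0.001
t 6.9167 pos [563.645 -24.856 173.018] xaxis [ 0.936 -0.351  0.001] yaxis [ 0.001 -0.    -1.   ] F [-1.526  1.342  9.081] jaw 0.0014278651404313742 q [-0.252  0.447  1.462 -0.     1.232  0.107]
delta cm [ 8.332 -2.193 -0.041] twist [0.    0.007 0.001]
world x,y,z in tool [0.936 0.001 0.351] [-0.351 -0.     0.936] [ 0.001 -1.    -0.   ]
```

The green key is at its hard stop: z is 173.0 and the force rises to 9 N with no further motion. I'll lift and cross high over red to blue.

```bash
python3 -m handwheel '[{"delta_pos":[0,-1,0],"twist":[0,0,0],"jaw":0},{"delta_pos":[0,-2.5,0],"twist":[0,0,0],"jaw":0},{"delta_pos":[0,-3.5,0],"twist":[0,0,0],"jaw":0},{"delta_pos":[2,-3.5,0],"twist":[0,0,0],"jaw":0},{"delta_pos":[5,-3.5,0],"twist":[0,0,0],"jaw":0},{"delta_pos":[7.5,-3.5,-0.04],"twist":[0,0,0],"jaw":0},{"delta_pos":[8.33,-3.5,-0.04],"twist":[0,0,0],"jaw":0},{"delta_pos":[8.33,-3,-0.04],"twist":[0,0,0],"jaw":0},{"delta_pos":[8.33,-2.2,-0.04],"twist":[0,0,0],"jaw":0},{"delta_pos":[8.33,-2.2,-0.04],"twist":[0,0,0],"jaw":0}]'; python3 go.py 641.5 -54.5 180
python3 - <<'E'
from rig import imaging
import cv2,pickle
for n in("scene",):
    d=imaging.capture(n); pickle.dump(d,open(f"{n}3.pkl","wb"))
    f=d["frame"][:,:,::-1]; f=f[170:290,220:370]
    cv2.imwrite(f"pics/{n}3.png",cv2.resize(f,None,fx=5,fy=5,interpolation=2))
E
```

```text
time_s: 7.75
eef_pos: [640.2, -53.9, 192.2]
ee_rot: [0.696, -0.696, 0.127, -0.125]
force: [-0.9, -0.3, -0.7]
grip_width: -0.001
t 7.75 pos [640.162 -53.923 192.244] xaxis [ 0.936 -0.351 -0.004] yaxis [-0.004  0.001 -1.   ] F [-0.893 -0.349 -0.674] jaw -0.0014803893764961328 q [-0.266  0.606  1.157  0.     1.382  0.093]
delta cm [ 0.15   1.224 -0.007] twist [ 0.     0.007 -0.004]
world x,y,z in tool [ 0.936 -0.004  0.351] [-0.351  0.001  0.936] [-0.004 -1.    -0.   ]
```

View pics/scene3.png

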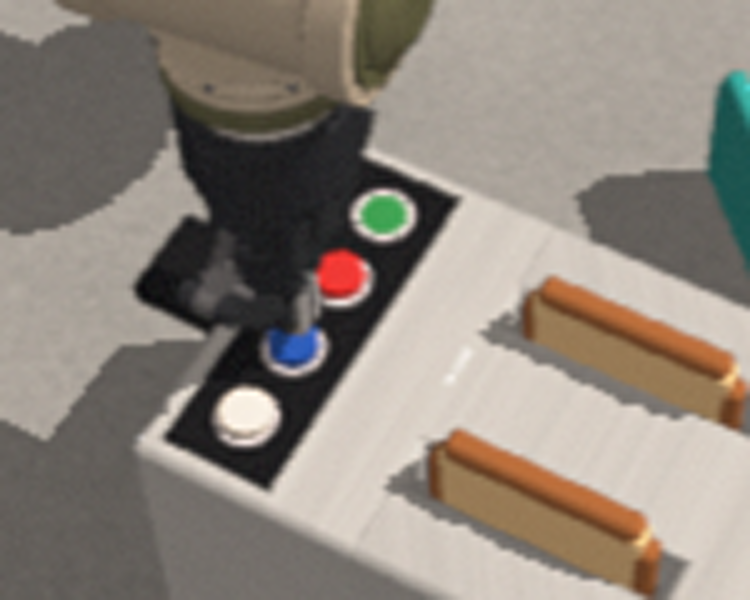

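The crop shows the green key (385,213) now sunk, red (341,276) still up, and the tip over blue (293,343). I'll press blue in two stages.

```bash
python3 -m handwheel '[{"delta_pos":[0,0.3,0],"twist":[0,0,0],"jaw":0},{"delta_pos":[0,0.6,0],"twist":[0,0,0],"jaw":0},{"delta_pos":[0,0.8,0],"twist":[0,0,0],"jaw":0},{"delta_pos":[0,1.0,0],"twist":[0,0,0],"jaw":0},{"delta_pos":[0,1.1,0],"twist":[0,0,0],"jaw":0},{"delta_pos":[0,1.2,0],"twist":[0,0,0],"jaw":0},{"delta_pos":[0,1.2,0],"twist":[0,0,0],"jaw":0},{"delta_pos":[0,1.2,0],"twist":[0,0,0],"jaw":0},{"delta_pos":[0,1.2,0],"twist":[0,0,0],"jaw":0},{"delta_pos":[0,1.2,0],"twist":[0,0,0],"jaw":0}]'; python3 go.py 641.5 -54.5 180
```

```text
time_s: 8.63
eef_pos: [641.5, -54.5, 182.4]
ee_rot: [-0.696, 0.696, -0.126, 0.126]
force: [-0.4, 0.5, 0.6]
grip_width: -0.0
t 8.6333 pos [641.522 -54.511 182.42 ] xaxis [ 0.936 -0.351  0.   ] yaxis [ 0. -0. -1.] F [-0.427  0.459  0.595] jaw -0.00018387234759729144 q [-0.266  0.614  1.17  -0.     1.357  0.093]
delta cm [-0.003  0.242  0.   ] twist [-0.     0.007  0.   ]
world x,y,z in tool [0.936 0.    0.351] [-0.351 -0.     0.936] [ 0. -1.  0.]
```

```bash
python3 -m handwheel '[{"delta_pos":[0,0.05,0],"twist":[0,0,0],"jaw":0},{"delta_pos":[0,0.1,0],"twist":[0,0,0],"jaw":0},{"delta_pos":[0,0.15,0],"twist":[0,0,0],"jaw":0},{"delta_pos":[0,0.2,0],"twist":[0,0,0],"jaw":0},{"delta_pos":[0,0.25,0],"twist":[0,0,0],"jaw":0},{"delta_pos":[0,0.3,0],"twist":[0,0,0],"jaw":0},{"delta_pos":[0,0.35,0],"twist":[0,0,0],"jaw":0},{"delta_pos":[0,0.4,0],"twist":[0,0,0],"jaw":0},{"delta_pos":[0,0.4,0],"twist":[0,0,0],"jaw":0},{"delta_pos":[0,0.4,0],"twist":[0,0,0],"jaw":0}]'; python3 go.py
```

```text
time_s: 9.47
eef_pos: [641.5, -54.5, 178.5]
ee_rot: [-0.696, 0.696, -0.126, 0.126]
force: [-1.9, 0.2, 1.3]
grip_width: 0.003
t 9.4667 pos [641.473 -54.478 178.456] xaxis [ 0.936 -0.351  0.   ] yaxis [ 0. -0. -1.] F [-1.887  0.233  1.29 ] jaw 0.002508201168139549 q [-0.266  0.617  1.176 -0.     1.349  0.093]
```

```bash
python3 -m handwheel '[{"delta_pos":[0,0.06,0],"twist":[0,0,0],"jaw":0},{"delta_pos":[0,0.12,0],"twist":[0,0,0],"jaw":0},{"delta_pos":[0,0.18,0],"twist":[0,0,0],"jaw":0},{"delta_pos":[0,0.24,0],"twist":[0,0,0],"jaw":0},{"delta_pos":[0,0.3,0],"twist":[0,0,0],"jaw":0},{"delta_pos":[0,0.36,0],"twist":[0,0,0],"jaw":0},{"delta_pos":[0,0.42,0],"twist":[0,0,0],"jaw":0},{"delta_pos":[0,0.48,0],"twist":[0,0,0],"jaw":0},{"delta_pos":[0,0.5,0],"twist":[0,0,0],"jaw":0},{"delta_pos":[0,0.5,0],"twist":[0,0,0],"jaw":0}]'; python3 go.py
```

```text
time_s: 10.3
eef_pos: [641.5, -54.5, 173.2]
ee_rot: [-0.696, 0.696, -0.126, 0.126]
force: [-0.4, 0.4, 0.8]
grip_width: -0.003
t 10.3 pos [641.464 -54.487 173.187] xaxis [ 0.936 -0.351 -0.   ] yaxis [-0.  0. -1.] F [-0.383  0.435  0.823] jaw -0.0031306520874424108 q [-0.266  0.621  1.183 -0.     1.338  0.093]
```

```bash
python3 -m handwheel '[{"delta_pos":[0,0.03,0],"twist":[0,0,0],"jaw":0},{"delta_pos":[0,0.06,0],"twist":[0,0,0],"jaw":0},{"delta_pos":[0,0.08,0],"twist":[0,0,0],"jaw":0},{"delta_pos":[0,0.1,0],"twist":[0,0,0],"jaw":0},{"delta_pos":[0,0.1,0],"twist":[0,0,0],"jaw":0},{"delta_pos":[0,0.1,0],"twist":[0,0,0],"jaw":0},{"delta_pos":[0,0.1,0],"twist":[0,0,0],"jaw":0},{"delta_pos":[0,0.1,0],"twist":[0,0,0],"jaw":0},{"delta_pos":[0,0.1,0],"twist":[0,0,0],"jaw":0},{"delta_pos":[0,0.1,0],"twist":[0,0,0],"jaw":0}]'; python3 go.py 597 -112 220
```

```text
time_s: 11.13
eef_pos: [641.5, -54.5, 173.1]
ee_rot: [-0.696, 0.696, -0.126, 0.126]
force: [-2.9, 0.9, 7.2]
grip_width: 0.001
t 11.1333 pos [641.492 -54.521 173.071] xaxis [ 0.936 -0.351  0.001] yaxis [ 0.001 -0.    -1.   ] F [-2.943  0.901  7.247] jaw 0.0014410743141079995 q [-0.266  0.621  1.183 -0.     1.337  0.093]
delta cm [-2.143 -4.694 -6.945] twist [0.    0.007 0.001]
world x,y,z in tool [0.936 0.001 0.351] [-0.351 -0.     0.936] [ 0.001 -1.    -0.   ]
```

Blue is at its hard stop (z 173.1, 7 N). I'll lift and move to above the lever paddle, aiming slightly outboard of its centre for clearance from the end face.

```bash
python3 go.py 596.4 -114 185 | sed -n 2p;  python3 -m handwheel '[{"delta_pos":[0,-1,0],"twist":[0,0,0],"jaw":0},{"delta_pos":[0,-2.5,0],"twist":[0,0,0],"jaw":0},{"delta_pos":[0,-4,0],"twist":[0,0,0],"jaw":0},{"delta_pos":[-0.6,-4.5,-2],"twist":[0,0,0],"jaw":0},{"delta_pos":[-1.3,-4.5,-4.5],"twist":[0,0,0],"jaw":0},{"delta_pos":[-2,-4.5,-6.5],"twist":[0,0,0],"jaw":0},{"delta_pos":[-2.1,-4.5,-7.15],"twist":[0,0,0],"jaw":0},{"delta_pos":[-2.1,-3.5,-7.15],"twist":[0,0,0],"jaw":0},{"delta_pos":[-2.1,-2.5,-7.15],"twist":[0,0,0],"jaw":0},{"delta_pos":[-2.1,-2.5,-7.15],"twist":[0,0,0],"jaw":0}]'; python3 go.py 596.4 -114 168
python3 - <<'E'
from rig import imaging
import cv2,pickle
for n in("scene",):
    d=imaging.capture(n); pickle.dump(d,open(f"{n}4.pkl","wb"))
    f=d["frame"][:,:,::-1]; f=f[170:290,220:370]
    cv2.imwrite(f"pics/{n}4.png",cv2.resize(f,None,fx=5,fy=5,interpolation=2))
E
```

```text
delta cm [-2.131 -1.194 -7.153] twist [0.    0.007 0.001]
time_s: 11.97
eef_pos: [596.2, -112.9, 194.3]
ee_rot: [0.696, -0.695, 0.128, -0.124]
force: [-0.4, -0.1, 0.3]
grip_width: 0.001
t 11.9667 pos [ 596.25  -112.916  194.255] xaxis [ 0.936 -0.351 -0.004] yaxis [-0.004  0.002 -1.   ] F [-0.387 -0.135  0.334] jaw 0.0010053968485833234 q [-0.38   0.524  1.285  0.     1.337 -0.022]
delta cm [ 0.064  2.625 -0.097] twist [-0.     0.008 -0.004]
world x,y,z in tool [ 0.936 -0.004  0.351] [-0.351  0.002  0.936] [-0.004 -1.     0.   ]
```

View pics/scene4.png

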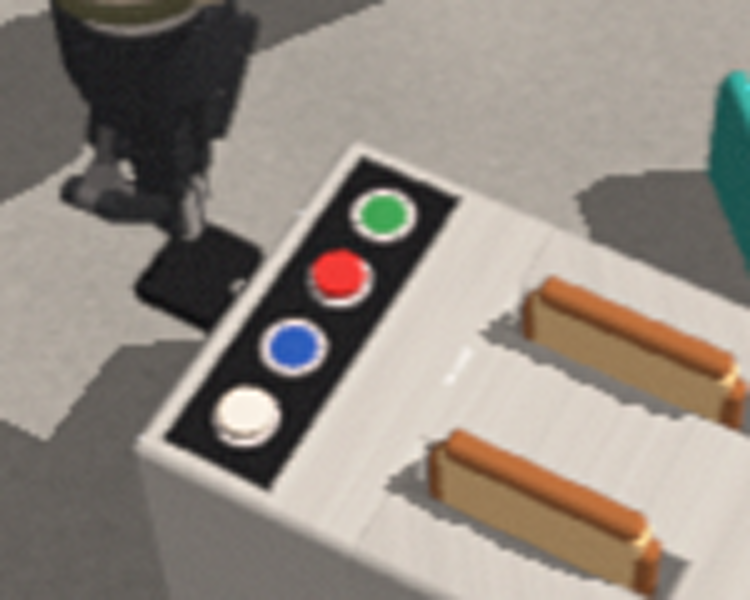

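Green (385,213) and blue (293,347) are both sunk, while red and white still stand up. The tip is at (190,225), above the lever paddle. I'll descend.

```bash
python3 -m handwheel '[{"delta_pos":[0,0.5,0],"twist":[0,0,0],"jaw":0},{"delta_pos":[0,1.0,0],"twist":[0,0,0],"jaw":0},{"delta_pos":[0,1.5,0],"twist":[0,0,0],"jaw":0},{"delta_pos":[0,1.9,0],"twist":[0,0,0],"jaw":0},{"delta_pos":[0,2.2,0],"twist":[0,0,0],"jaw":0},{"delta_pos":[0,2.3,0],"twist":[0,0,0],"jaw":0},{"delta_pos":[0,2.4,0],"twist":[0,0,0],"jaw":0},{"delta_pos":[0,2.5,0],"twist":[0,0,0],"jaw":0},{"delta_pos":[0,2.5,0],"twist":[0,0,0],"jaw":0},{"delta_pos":[0,2.5,0],"twist":[0,0,0],"jaw":0}]'; python3 go.py 596.4 -114 138
```

```text
time_s: 12.85
eef_pos: [596.7, -114.1, 172.4]
ee_rot: [-0.696, 0.696, -0.126, 0.126]
force: [-0.0, 0.2, -0.6]
grip_width: 0.003
t 12.85 pos [ 596.735 -114.109  172.44 ] xaxis [ 0.936 -0.351  0.   ] yaxis [ 0. -0. -1.] F [-0.04   0.205 -0.618] jaw 0.002728102765369099 q [-0.382  0.541  1.317 -0.     1.284 -0.023]
delta cm [-0.036  3.444 -0.002] twist [0.    0.007 0.   ]
world x,y,z in tool [0.936 0.    0.351] [-0.351 -0.     0.936] [ 0. -1. -0.]
```

```bash
python3 -m handwheel '[{"delta_pos":[0,0.1,0],"twist":[0,0,0],"jaw":0},{"delta_pos":[0,0.2,0],"twist":[0,0,0],"jaw":0},{"delta_pos":[0,0.3,0],"twist":[0,0,0],"jaw":0},{"delta_pos":[0,0.4,0],"twist":[0,0,0],"jaw":0},{"delta_pos":[0,0.5,0],"twist":[0,0,0],"jaw":0},{"delta_pos":[0,0.6,0],"twist":[0,0,0],"jaw":0},{"delta_pos":[0,0.7,0],"twist":[0,0,0],"jaw":0},{"delta_pos":[0,0.8,0],"twist":[0,0,0],"jaw":0},{"delta_pos":[0,0.9,0],"twist":[0,0,0],"jaw":0},{"delta_pos":[0,1.0,0],"twist":[0,0,0],"jaw":0}]'; python3 go.py 596.4 -114 138
```

```text
time_s: 13.68
eef_pos: [596.7, -114.1, 162.4]
ee_rot: [-0.696, 0.696, -0.126, 0.126]
force: [-2.4, 0.3, 3.6]
grip_width: -0.0
t 13.6833 pos [ 596.694 -114.053  162.449] xaxis [ 0.936 -0.351  0.   ] yaxis [ 0. -0. -1.] F [-2.388  0.293  3.573] jaw -0.00010884890883388869 q [-0.381  0.55   1.329 -0.     1.262 -0.023]
delta cm [-0.03   2.445 -0.005] twist [0.    0.007 0.   ]
world x,y,z in tool [0.936 0.    0.351] [-0.351 -0.     0.936] [ 0. -1. -0.]
```

The lever is sliding at about 4 N. I'll continue down.

```bash
python3 -m handwheel '[{"delta_pos":[0,0.15,0],"twist":[0,0,0],"jaw":0},{"delta_pos":[0,0.3,0],"twist":[0,0,0],"jaw":0},{"delta_pos":[0,0.45,0],"twist":[0,0,0],"jaw":0},{"delta_pos":[0,0.6,0],"twist":[0,0,0],"jaw":0},{"delta_pos":[0,0.75,0],"twist":[0,0,0],"jaw":0},{"delta_pos":[0,0.9,0],"twist":[0,0,0],"jaw":0},{"delta_pos":[0,1.05,0],"twist":[0,0,0],"jaw":0},{"delta_pos":[0,1.2,0],"twist":[0,0,0],"jaw":0},{"delta_pos":[0,1.35,0],"twist":[0,0,0],"jaw":0},{"delta_pos":[0,1.5,0],"twist":[0,0,0],"jaw":0}]'; python3 go.py
```

```text
time_s: 14.52
eef_pos: [596.7, -114.1, 147.1]
ee_rot: [-0.696, 0.696, -0.126, 0.126]
force: [-0.3, -1.2, 3.8]
grip_width: 0.006
t 14.5167 pos [ 596.671 -114.111  147.125] xaxis [ 0.936 -0.351 -0.   ] yaxis [-0. -0. -1.] F [-0.331 -1.168  3.791] jaw 0.006243377162065932 q [-0.382  0.564  1.348 -0.     1.23  -0.023]
```

```bash
python3 -m handwheel '[{"delta_pos":[0,0.1,0],"twist":[0,0,0],"jaw":0},{"delta_pos":[0,0.2,0],"twist":[0,0,0],"jaw":0},{"delta_pos":[0,0.3,0],"twist":[0,0,0],"jaw":0},{"delta_pos":[0,0.4,0],"twist":[0,0,0],"jaw":0},{"delta_pos":[0,0.5,0],"twist":[0,0,0],"jaw":0},{"delta_pos":[0,0.6,0],"twist":[0,0,0],"jaw":0},{"delta_pos":[0,0.7,0],"twist":[0,0,0],"jaw":0},{"delta_pos":[0,0.8,0],"twist":[0,0,0],"jaw":0},{"delta_pos":[0,0.8,0],"twist":[0,0,0],"jaw":0},{"delta_pos":[0,0.8,0],"twist":[0,0,0],"jaw":0}]'; python3 go.py
```

```text
time_s: 15.35
eef_pos: [596.7, -114.0, 139.0]
ee_rot: [0.696, -0.696, 0.126, -0.126]
force: [-0.2, -0.5, 0.2]
grip_width: -0.002
t 15.35 pos [ 596.672 -114.044  139.023] xaxis [ 0.936 -0.351 -0.   ] yaxis [-0.  0. -1.] F [-0.24  -0.524  0.217] jaw -0.0015400734540575907 q [-0.382  0.572  1.357  0.     1.213 -0.022]
```

Steps of 0.6–1 mm now, until the force rises.

```bash
python3 -m handwheel '[{"delta_pos":[0,0.02,0],"twist":[0,0,0],"jaw":0},{"delta_pos":[0,0.04,0],"twist":[0,0,0],"jaw":0},{"delta_pos":[0,0.06,0],"twist":[0,0,0],"jaw":0},{"delta_pos":[0,0.08,0],"twist":[0,0,0],"jaw":0},{"delta_pos":[0,0.1,0],"twist":[0,0,0],"jaw":0},{"delta_pos":[0,0.1,0],"twist":[0,0,0],"jaw":0},{"delta_pos":[0,0.1,0],"twist":[0,0,0],"jaw":0},{"delta_pos":[0,0.1,0],"twist":[0,0,0],"jaw":0},{"delta_pos":[0,0.1,0],"twist":[0,0,0],"jaw":0},{"delta_pos":[0,0.1,0],"twist":[0,0,0],"jaw":0}]'; python3 go.py
```

```text
time_s: 16.18
eef_pos: [596.7, -114.0, 138.3]
ee_rot: [0.696, -0.696, 0.126, -0.126]
force: [-0.6, -0.7, 3.1]
grip_width: -0.002
t 16.1833 pos [ 596.682 -114.036  138.295] xaxis [ 0.936 -0.351 -0.   ] yaxis [ 0.  0. -1.] F [-0.628 -0.656  3.089] jaw -0.0021975440731907053 q [-0.381  0.573  1.358  0.     1.211 -0.023]
```

```bash
python3 -m handwheel '[{"delta_pos":[0,0.02,0],"twist":[0,0,0],"jaw":0},{"delta_pos":[0,0.04,0],"twist":[0,0,0],"jaw":0},{"delta_pos":[0,0.06,0],"twist":[0,0,0],"jaw":0},{"delta_pos":[0,0.08,0],"twist":[0,0,0],"jaw":0},{"delta_pos":[0,0.08,0],"twist":[0,0,0],"jaw":0},{"delta_pos":[0,0.08,0],"twist":[0,0,0],"jaw":0},{"delta_pos":[0,0.08,0],"twist":[0,0,0],"jaw":0},{"delta_pos":[0,0.08,0],"twist":[0,0,0],"jaw":0},{"delta_pos":[0,0.08,0],"twist":[0,0,0],"jaw":0},{"delta_pos":[0,0.08,0],"twist":[0,0,0],"jaw":0}]'; python3 go.py
```

```text
time_s: 17.02
eef_pos: [596.7, -114.1, 138.0]
ee_rot: [-0.696, 0.696, -0.126, 0.126]
force: [-2.2, 0.9, 6.6]
grip_width: 0.003
t 17.0167 pos [ 596.713 -114.1    138.016] xaxis [ 0.936 -0.351  0.   ] yaxis [ 0. -0. -1.] F [-2.186  0.869  6.628] jaw 0.002902195998626937 q [-0.381  0.573  1.358 -0.     1.21  -0.022]
```

```bash
python3 -m handwheel '[{"delta_pos":[0,0.01,0],"twist":[0,0,0],"jaw":0},{"delta_pos":[0,0.02,0],"twist":[0,0,0],"jaw":0},{"delta_pos":[0,0.03,0],"twist":[0,0,0],"jaw":0},{"delta_pos":[0,0.04,0],"twist":[0,0,0],"jaw":0},{"delta_pos":[0,0.05,0],"twist":[0,0,0],"jaw":0},{"delta_pos":[0,0.05,0],"twist":[0,0,0],"jaw":0},{"delta_pos":[0,0.05,0],"twist":[0,0,0],"jaw":0},{"delta_pos":[0,0.05,0],"twist":[0,0,0],"jaw":0},{"delta_pos":[0,0.05,0],"twist":[0,0,0],"jaw":0},{"delta_pos":[0,0.05,0],"twist":[0,0,0],"jaw":0}]'; python3 go.py
```

```text
time_s: 17.85
eef_pos: [596.7, -114.1, 137.9]
ee_rot: [-0.696, 0.696, -0.126, 0.126]
force: [-3.6, -0.1, 9.9]
grip_width: 0.003
t 17.85 pos [ 596.744 -114.119  137.936] xaxis [ 0.936 -0.351  0.001] yaxis [ 0.001 -0.    -1.   ] F [-3.603 -0.087  9.913] jaw 0.0033275912161390715 q [-0.382  0.573  1.358 -0.     1.209 -0.023]
```

The lever is at its stop (z 137.9, 10 N, no more motion). I'll retract up and away.

```bash
python3 -m handwheel '[{"delta_pos":[0,-1,0],"twist":[0,0,0],"jaw":0},{"delta_pos":[0,-3,0],"twist":[0,0,0],"jaw":0},{"delta_pos":[0,-6,0],"twist":[0,0,0],"jaw":0},{"delta_pos":[0,-9,0],"twist":[0,0,0],"jaw":0},{"delta_pos":[0,-12,0],"twist":[0,0,0],"jaw":0},{"delta_pos":[-3,-13,0],"twist":[0,0,0],"jaw":0},{"delta_pos":[-6,-13,0],"twist":[0,0,0],"jaw":0},{"delta_pos":[-9,-13,0],"twist":[0,0,0],"jaw":0},{"delta_pos":[-12,-13,0],"twist":[0,0,0],"jaw":0},{"delta_pos":[-14,-13,0],"twist":[0,0,0],"jaw":0}]'
python3 -m handwheel '[{"delta_pos":[-2,0,0],"twist":[0,0,0],"jaw":0},{"delta_pos":[-4,0,0],"twist":[0,0,0],"jaw":0},{"delta_pos":[-6,0,0],"twist":[0,0,0],"jaw":0},{"delta_pos":[-6,0,0],"twist":[0,0,0],"jaw":0},{"delta_pos":[-6,0,0],"twist":[0,0,0],"jaw":0},{"delta_pos":[-6,0,0],"twist":[0,0,0],"jaw":0},{"delta_pos":[-6,0,0],"twist":[0,0,0],"jaw":0},{"delta_pos":[-6,0,0],"twist":[0,0,0],"jaw":0},{"delta_pos":[-6,0,0],"twist":[0,0,0],"jaw":0},{"delta_pos":[-6,0,0],"twist":[0,0,0],"jaw":0}]'
python3 go.py
python3 - <<'E'
from rig import imaging
from h import *
for n in("scene","top"):
    d=imaging.capture(n); pickle.dump(d,open(f"{n}5.pkl","wb"))
    f=d["frame"][:,:,::-1]; cv2.imwrite(f"pics/{n}5.png",f)
    if n=="scene": cv2.imwrite("pics/c5.png",cv2.resize(f[170:290,220:370],None,fx=5,fy=5,interpolation=2))
np.set_printoptions(precision=1,suppress=True)
a,b=load("scene0.pkl"),load("scene5.pkl")
for k,p in dict(green=(296.5,212),red=(287.5,225),blue=(278.5,238.5),white=(269.5,252),lever=(258,225)).items(): print(k,depth(a,p)[2],depth(b,(p[0],p[1]+(8 if k=="lever" else 1)))[2])
E
```

```text
time_s: 18.68
eef_pos: [463.5, -63.8, 267.1]
ee_rot: [0.696, -0.696, 0.126, -0.126]
force: [0.1, -0.5, 0.3]
grip_width: -0.001
time_s: 19.52
eef_pos: [409.6, -43.9, 266.8]
ee_rot: [0.696, -0.696, 0.126, -0.126]
force: [0.3, 0.6, 0.3]
grip_width: 0.003
t 19.5167 pos [409.628 -43.873 266.831] xaxis [ 0.936 -0.351 -0.   ] yaxis [-0.  0. -1.] F [0.298 0.559 0.321] jaw 0.0029244667062545346 q [-0.393  0.031  1.741  0.     1.369 -0.034]
green 178.27195981879635 173.6757605378438
red 179.72902659563275 178.83366712282324
blue 178.8698496295677 173.3554528081052
white 181.728452506079 180.48145101779338
lever 166.9879269303757 139.78517324656823
```

View pics/scene5.png

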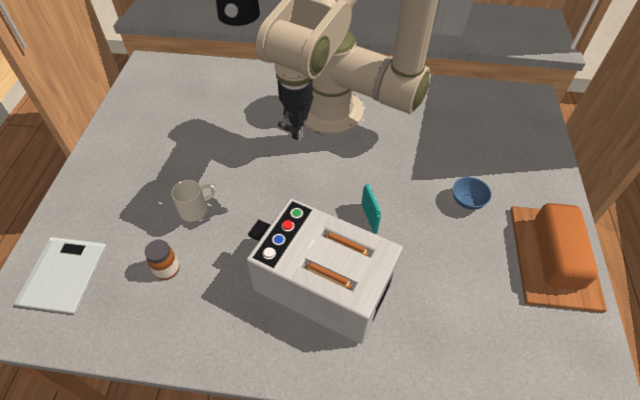

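View pics/c5.png

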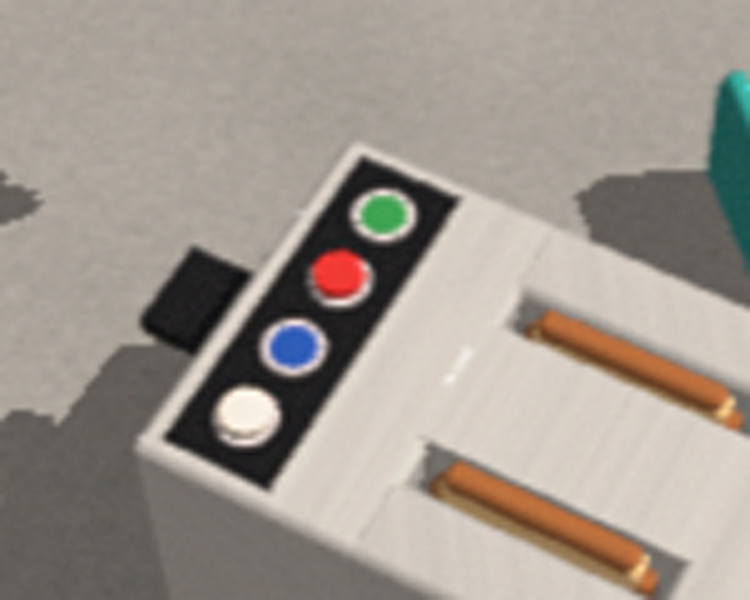

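View pics/top5.png

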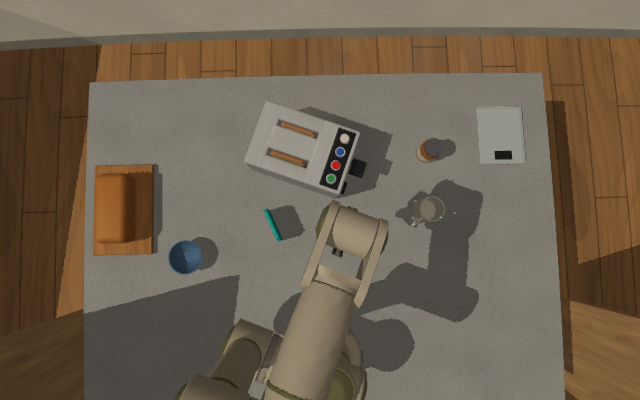

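The final pictures agree. Green (385,213) and blue (293,347) are sunk, and red (340,275) and white (247,412) are proud. The lever paddle is about 27–28 mm lower, both slices have sunk with it, the jar, mug and bowl have not moved, and the hand is clear.

```bash
python3 -c "
from rig import ctrl
print(ctrl.finish_job())"
```

```text
the job is handed in; nothing more can be done
None
```

I started the toaster as asked: green key first, then blue, then the lever, all pressed with the closed fingertips. The job is handed in, with the last move ending at 19.5 s.

- **Presses:** each one ended at a hard stop, where the force rose without further motion. The readings at the stops were:

| Part | Fingertip height (mm) | Upward force (N) |
|---|---|---|
| Green key | 173.0 | about 9 |
| Blue key | 173.1 | about 7 |
| Lever | 137.9 | about 10 |

- **Final pictures:** green and blue stand about 5 mm lower, and the lever is about 27 mm lower. The camera depth puts green at 4.6 mm rather than 6 mm, which is within its error of about 2 mm; the fingertip readings match full travel.
- **Rest of the scene:** red and white are still up, and the bread sank with the lever. The jar, mug and bowl look unmoved in both pictures. The hand is clear, with only sensor noise on the force reading.

No check failed.

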